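# Bring the valve of a harvest-cart wheel to the top

### The arm

A 7-joint arm with a two-finger parallel gripper is mounted at the origin on the work surface. World frame = base frame: x ahead of the robot, y to its left, z up, the work surface at z = 0. Lengths are in m, angles in degrees, forces in N, time in s.
With the tool pointing down it reaches from about 0.425 to 0.95 m from the base axis. Payload 16.7 kg.
Tool frame: the origin (TCP) lies midway between the tips of the shut fingers; the grasp point (between the pads) lies 19 mm behind it; z points along the fingers, y is the direction in which the jaws open and shut (so a half turn about z gives the same grasp; the last joint's range is limited). The gripper opens to 94 mm and grips with 3 to 60 N. Pads are 16 mm wide; open, the fingers measure 119 mm over their backs; the gripper's body (75 mm by 177 mm) begins 78 mm behind the grasp point.
Start: joints at [63.169, 24.414, 4.234, 92.017, -1.954, 63.644, -3.845], TCP at [0.212, -0.641, 0.205] pointing down, gripper open.
Joint ranges: [-163.25, 163.25], [-28.42, 122.38], [-70.27, 78.77], [12.13, 141.07], [-58.53, 238.53], [9.26, 117.41], [-156.51, 156.51]. Speed limits (degrees/s): [108.29, 108.29, 136.94, 136.94, 172.46, 172.46, 172.46].

### API

Orientations are given as [roll, pitch, yaw] about the fixed x, y, z axes, in that order (R = Rz(yaw) Ry(pitch) Rx(roll)).
In Python, from bench import * gives the robot as it stands.
- The arm moves only by the tool jog_arm, never from a script. Its argument "commands" is a list of rows, each an object of numbers: "tx", "ty", "tz": the shift along the tool's x, y, z in mm; "spin": the turn about the tool's z in degrees; "grip": the opening, from 0 (shut) to 1 (fully open). In form: [{"tx": .., "ty": .., "tz": .., "spin": .., "grip": ..}, ...]. A call has exactly 10 rows; each row shifts and turns the commanded pose from where the row before left it, along the tool's axes as they then stand; what a row does not reach is not made up. A row lasts 1/12 s, in which the tool goes at most 41.7 mm and 7.16 degrees, less where a joint would pass 70% of its speed; a pose out of reach is approached as far as the arm can. A call with a gripper value outside its range is refused whole. The fingers move at their own pace and stop on an object; "newtons" is the grip in N (left out, the last holds). Time passes only in rows, so rows that do not move let the fingers close, or fill a call up. It gives the time, the measured TCP pose, the force and the opening at its end, in the units of the state.
- get_obs(): the state, without advancing time (a new reading comes with each control period).
- get_image(name): name is "scene" or "top" or "wrist"; returns the picture (480x640x3 uint8, red, green, blue); there is no depth.
- camera_model(name): a dict with "K" (3x3 intrinsics, pixels), "T" (4x4, takes a point from camera to world coordinates). Camera axes: x right, y down, z forward; pixel columns grow to the right and rows downward; lengths in m; the calibration is good to about 2 mm. A picture is of the moment at which its call begins: read the wrist's pose just before it. camera_model takes no time and is no camera call; for the wrist camera it gives the pose at the moment of the call.
- sign_off(): hands the job in, once; it reports no verdict.
Trained networks look in the newest picture that a camera, given by its name, has taken for a name from the list of things; names that differ only in an ending like _2 or _b are one class to them, and where a whole thing is asked for, a point or a joint stands for the part that bears it (a point fixed in the world has none). Each returns a list of dicts, best first, with "score" (0 to 1); they miss things now and then, are a little off and sometimes report something else, mostly with a low value. They report only what shows in the picture. A call takes as long as a camera call.
- find_in(camera, target): "bbox" ([left, top, right, bottom] in pixels, round what is visible of it).
- regions_of(camera, target): "mask" (480x640 bool, what is visible of it) and "bbox" ([left, top, right, bottom] in pixels, round what is visible of it).
- pinpoint(camera, target): "centre" ([column, row] in pixels: a listed point, or the origin of a listed thing).
The state is a dict: "t": time; "joint_pos": joint angles; "joint_velocities": joint speeds; "tau": joint torques, N m; "tool_pos": TCP position; "tool_rot": TCP orientation; "contact_force": force on the tool from outside, world axes, zero at the start; "wrist_torque": the same for the moment, N m; "grip_width": finger opening in m.
Only numpy, scipy, OpenCV 4.12 (cv2) and the standard library are available. Lean on these libraries where they do the work, as an engineer would, in place of code of your own. Each camera call takes 0.05 s, during which the arm holds its last target.

### The job

The cart wheel hangs on its service stand over the white trough. Push its spokes round with the fingertips, one after another, until the valve stem stands at the very top of the wheel, straight above the hub, and leave the wheel at rest there. Push on the spokes only, not on the tyre or the valve stem, and do not lift or shift the spray bottle, the jar or the wrench.

Things in the scene. Friction and masses are not known exactly. Their poses are not given: they have to be found in the camera images.
- hub (a point): Centre of the 290 mm wheel, on its level axle, 185 mm above the bench. x axis: along the axle, from the wheel's front (facing the robot, give or take a slight turn) to its back; z up; y level in the wheel's plane, to the left seen from the robot. Steel hub barrel: 44 mm thick, front face at x = -50 mm, with a 16 mm axle end to x = -56 mm.
- spoke (a point): Point on one of the 5 round steel spokes, 66 mm from the axle; this spoke is 36 degrees clockwise of the valve seen from the robot, the others every 72 degrees, so the valve is half-way between two. Spokes are 12 mm thick; from radius 18 to 84 mm they run 42 mm in front of the wheel's middle plane (x = -42 mm at the hub), then bend back to the rim. The gaps are open right through.
- wheel (a joint): Turn of the wheel in rad: 0 (or any whole turn, such as 6.28) with the valve at the very top; grows as the wheel turns clockwise seen from the robot's side, so at 1.57 the valve is at the right (-y of the hub). It starts between 1.9 and 4.38, turns endlessly either way with an even drag of about 0.15 N m, and stays where it is left without coasting.
- valve: Brass valve stem with a black cap, 25 mm long, 8 to 10 mm thick, in the wheel's middle plane. It stands on the inside of the rim and points to the hub: from radius 100 mm in to 75 mm. Origin: its root at radius 100 mm; z axis: from the hub outwards through the root (straight up when the job is done); x axis: along the axle, as for the hub. Not to be pushed.
- stand: Fixed stand; origin on the bench under the hub, axes as the hub's. White trough under the wheel, open on top: 150 mm (x) by 360 mm (y), centred, rim 112 mm above the bench. The aluminium post carrying the axle is behind the wheel, from x = +100 mm, 217 mm high.
- tyre: The black rubber tyre, a ring of 109 to 145 mm radius and 36 mm wide (x = -18 to +18 mm at the hub), turning with the wheel, on an aluminium rim of 98 mm inner radius, 26 mm wide. Its origin is the wheel's centre. Not to be pushed.
- spray_mid (a point): Loose white spray bottle, 60 mm across, 180 mm tall, standing beside one end of the trough; point half-way up. Leave alone.
- jar_mid (a point): Loose grey jar with a steel lid, 64 mm across, 75 mm tall, standing beside the trough's other end; point half-way up. Leave alone.
- wrench: Loose steel wrench, 170 mm long, lying flat on the bench in front of the trough. Leave alone.

How it is judged (in metres and radians):
At the end, for the whole second after the job is handed in: The valve is at the top of the wheel, within 0.12 rad (7 degrees) of straight above the hub, and the wheel is at rest (angle between valve's own z axis and vertical below 0.12 rad and height (world z) of valve above 0.27 m and velocity of joint wheel between -0.05 and 0.05 rad/s); the robot touches nothing.
It fails at once if the valve stem was pushed or gripped (over 4 N) (contact force between any of the fingers, the arm and valve above 4 N).
It fails at once if the tyre was pushed (over 10 N) (contact force between any of the fingers, the arm and tyre above 10 N).
It fails at once if the spray bottle was moved or lifted (over 30 mm) (distance of spray_mid from where it was at the start of the episode above 0.03 m).
It fails at once if the jar was moved or lifted (over 30 mm) (distance of jar_mid from where it was at the start of the episode above 0.03 m).
It fails at once if the wrench was moved or lifted (over 30 mm) (distance of wrench from where it was at the start of the episode above 0.03 m).
It also fails if it takes over 54 s, if anything falls off the work surface, if the arm or the gripper's body presses on something with over 40 N, if the wrist force passes 120 N, or if a joint passes its speed limit or range.

## Working session

There is one attempt and no reset: what is moved stays moved. The work goes in short steps, Python scripts to look and compute and a tool call to move; the robot and the scene stay as the last step left them, time stands still between calls to the robot, and variables do not carry over. Pictures are saved under pics/ and viewed, and the job is handed in when it is done.

Besides the shell and the picture viewer there is one more tool, called after "Call:" in YAML: its name, and indented under it one key for each argument. jog_arm: Moves the arm, as the interface text tells. Its arguments: {"type":"object","properties":{"commands":{"type":"array"},"newtons":{"type":"number"}},"required":["commands"]}

```bash
ls; mkdir -p pics; python3 - <<'E'
from bench import *
import cv2, numpy as np
np.set_printoptions(precision=4,suppress=True)
o=get_obs();print(o['t'],o['tool_pos'],o['tool_rot'],o['grip_width'],o['contact_force'])
for c in ['scene','top']:
    im=get_image(c);cv2.imwrite(f'pics/{c}0.png',im[:,:,::-1])
    m=camera_model(c);print(c,m['K'].tolist(),m['T'].tolist())
    for t in ['hub','valve','spoke','spray_mid','jar_mid','wrench','tyre','stand']:
        print(c,t,[(np.round(d['centre'],1),round(d['score'],2)) for d in pinpoint(c,t)][:6])
E
```

```text
pics
0.0 [ 0.2114 -0.6406  0.2048] [-179.9235    0.0065   18.2678] 0.09429583032481058 [-0.0967  0.3903  0.3436]
scene [[558.9311505831698, 0.0, 319.7798252298798], [0.0, 558.9311505831698, 242.09583677460822], [0.0, 0.0, 1.0]] [[-0.10661200358925596, 0.5983583489607803, -0.794104002583801, 1.5502256393969287], [0.9942709898822666, 0.057982016971739124, -0.08979579269891728, 0.15310133765497727], [-0.007686310507808694, -0.7991278820919829, -0.6011119269270572, 0.906636398551088], [0.0, 0.0, 0.0, 1.0]]
scene hub [(array([287.1, 250.6]), 0.86)]
scene valve [(array([259.2, 276. ]), 0.63)]
scene spoke [(array([291. , 259.6]), 0.97)]
scene spray_mid [(array([179.9, 289. ]), 0.84)]
scene jar_mid [(array([411.6, 291.1]), 0.7)]
scene wrench [(array([177. , 290.7]), 0.47)]
scene tyre []
scene stand [(array([294.4, 311.3]), 0.93)]
top [[482.7942816919487, 0.0, 318.80242307354644], [0.0, 482.7942816919487, 234.51766402038314], [0.0, 0.0, 1.0]] [[-0.016420673343570877, -0.9902736528774937, 0.13816097098532928, 0.4577570391642668], [-0.9998579635893212, 0.01678771839993985, 0.0014916963296442755, 0.07721587738341554], [-0.0037965950481047474, -0.13811685243875774, -0.9904086636022785, 1.0836802642663137], [0.0, 0.0, 0.0, 1.0]]
top hub [(array([367.3, 210.2]), 0.89), (array([365.7, 208.8]), 0.61)]
top valve [(array([393.2, 210.8]), 0.58)]
top spoke [(array([372.5, 240.4]), 0.61)]
top spray_mid [(array([482.8, 194.7]), 0.93)]
top jar_mid [(array([236.9, 245.3]), 0.76)]
top wrench [(array([379. , 296.1]), 0.65)]
top tyre [(array([363.7, 207. ]), 0.79)]
top stand [(array([356.9, 223.5]), 0.8)]
```

View pics/scene0.png

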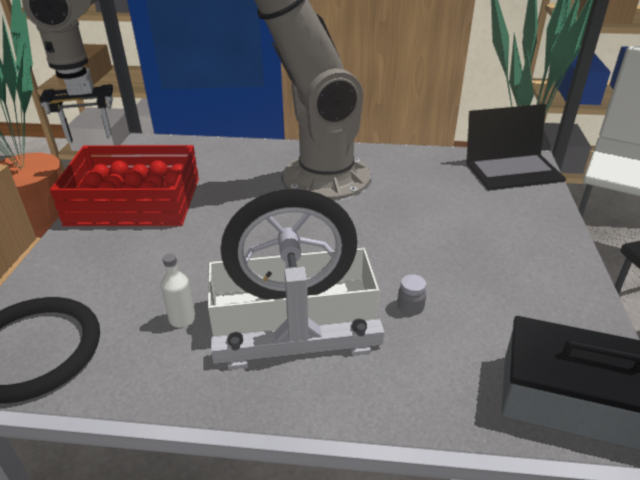

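View pics/top0.png

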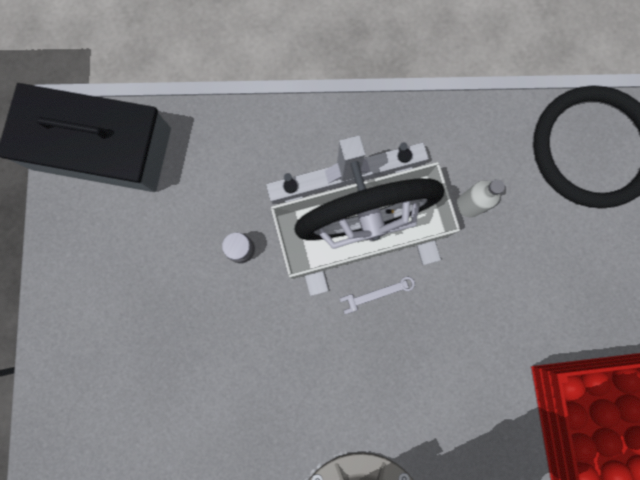

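The first view is from behind the wheel, and the second from above. The valve cap shows at about (267,274) in the scene view, which is low right as seen from the robot. Next I'll fit the wheel pose from the detections and tyre masks.

```bash
cat > h.py <<'E'
from bench import *
import cv2, numpy as np
from scipy.optimize import least_squares, minimize
np.set_printoptions(precision=4,suppress=True)
def proj(c,P):
    m=camera_model(c);T=np.linalg.inv(m['T']);P=np.atleast_2d(P);q=P@T[:3,:3].T+T[:3,3];q=q@m['K'].T
    return q[:,:2]/q[:,2:]
def tri(obs):
    A=[];b=[]
    for c,uv in obs:
        m=camera_model(c);d=m['T'][:3,:3]@np.linalg.inv(m['K'])@np.array([*uv,1]);d/=np.linalg.norm(d)
        Q=np.eye(3)-np.outer(d,d);A.append(Q);b.append(Q@m['T'][:3,3])
    return np.linalg.lstsq(np.vstack(A),np.hstack(b),rcond=None)[0]
def w(hub,yaw,P):  # wheel frame -> world
    c,s=np.cos(yaw),np.sin(yaw);R=np.array([[c,-s,0],[s,c,0],[0,0,1]]);return np.atleast_2d(P)@R.T+hub
def pol(x,r,a): # a clockwise from top seen from robot
    return np.array([x,-r*np.sin(a),r*np.cos(a)])
E
python3 - <<'E'
from h import *
g=lambda c,t: pinpoint(c,t)[0]['centre']
ims={c:get_image(c) for c in ['scene','top']}
for t in ['hub','spray_mid','jar_mid']:
    o=[(c,g(c,t)) for c in ['scene','top']];p=tri(o);print(t,p,[proj(c,p)[0]-u for c,u in o])
    if t=='hub':hub0=p
th=np.linspace(0,2*np.pi,90)
masks={}
for c in ims:
    r=regions_of(c,'tyre'); print(c,[(d['score'],d['bbox'],d['mask'].sum()) for d in r])
    if r: masks[c]=r[0]['mask']
np.savez('masks.npz',**masks)
def hull(c,hub,yaw):
    P=np.array([pol(x,.145 if abs(x)<.016 else .143,a) for x in(-.018,-.012,.012,.018) for a in th])
    return cv2.convexHull(proj(c,w(hub,yaw,P)).astype(np.float32))
def cost(p):
    hub=np.array([p[0],p[1],.185]);s=0
    for c in masks:
        A=np.zeros((1920,2560),np.uint8)
        m=cv2.convexHull(np.argwhere(masks[c])[:,::-1].astype(np.int32))
        B=np.zeros((480,640),np.uint8);cv2.fillPoly(B,[m],1);B=cv2.resize(B,(2560,1920),interpolation=0)
        cv2.fillPoly(A,[np.round((hull(c,hub,p[2])+.5)*4).astype(np.int32)],1)
        s+=(A!=B).sum()/B.sum()
    return s
r=minimize(cost,[hub0[0],hub0[1],.24],method='Nelder-Mead',options=dict(initial_simplex=[[hub0[0],hub0[1],.24],[hub0[0]+.01,hub0[1],.24],[hub0[0],hub0[1]+.01,.24],[hub0[0],hub0[1],.15]],xatol=1e-4,fatol=1e-4))
print(r.x,np.degrees(r.x[2]),r.fun)
print('res hub',[proj(c,[r.x[0],r.x[1],.185])[0] for c in ims])
E
```

```text
hub [ 0.6226 -0.016   0.1844] [array([0.8561, 0.0824]), array([ 0.9608, -0.1229])]
spray_mid [ 0.672  -0.2644  0.0924] [array([-2.4215, -0.6064]), array([-2.6536,  0.5135])]
jar_mid [0.5824 0.2578 0.0382] [array([-0.5773,  0.0475]), array([-0.6094,  0.0221])]
scene [(0.75, [220.2, 186.4, 357.5, 298.4], np.int64(5287))]
top [(0.8, [292.8, 176.7, 446.0, 241.5], np.int64(3618)), (0.34, [340.3, 279.0, 413.9, 313.8], np.int64(755))]
[ 0.6257 -0.0163  0.2792] 15.996032590074325 0.16502804390387715
res hub [array([289.3711, 248.5533]), array([368.6114, 211.3714])]
```

```bash
cat >> h.py <<'E'
HUB=np.array([.6245,-.0162,.185]);YAW=np.radians(15.5)
def overlay(c,phi,fn,hub=None,yaw=None,im=None):
    hub=HUB if hub is None else hub; yaw=YAW if yaw is None else yaw
    im=get_image(c) if im is None else im
    k=4;corn=proj(c,w(hub,yaw,[pol(0,.15,a) for a in np.linspace(0,6.28,40)]))
    x0,y0=(corn.min(0)-25).astype(int);x1,y1=(corn.max(0)+25).astype(int)
    v=cv2.resize(im[y0:y1,x0:x1,::-1],None,fx=k,fy=k,interpolation=cv2.INTER_CUBIC)
    f=lambda P:[np.round((proj(c,w(hub,yaw,P))-[x0,y0]+.5)*k).astype(np.int32)]
    aa=np.linspace(0,2*np.pi,80)
    for x,r,col in[(-.018,.145,(0,255,0)),(.018,.145,(0,255,255)),(.013,.098,(255,255,0))]: cv2.polylines(v,f([pol(x,r,a) for a in aa]),True,col,1)
    for i in range(5):
        a=phi+np.radians(36+72*i); cv2.polylines(v,f([pol(-.042,.018,a),pol(-.042,.084,a),pol(0,.1,a)]),False,(0,0,255),1)
    cv2.polylines(v,f([pol(0,.1,phi),pol(0,.075,phi)]),False,(255,0,255),2)
    cv2.imwrite(f'pics/{fn}.png',v); print(fn,v.shape)
def angle(verbose=True):
    """ wheel angle from valve pinpoints in both fixed cameras"""
    out=[]
    for c in['scene','top']:
        get_image(c)
        for d in pinpoint(c,'valve')[:2]:
            aa=np.linspace(0,2*np.pi,721);q=proj(c,w(HUB,YAW,[pol(0,.1,a) for a in aa]));e=np.linalg.norm(q-d['centre'],axis=1);i=e.argmin();out.append((c,round(aa[i],3),round(e[i],1),round(d['score'],2)))
        for d in pinpoint(c,'spoke')[:5]:
            aa=np.linspace(0,2*np.pi,721);q=proj(c,w(HUB,YAW,[pol(-.042,.066,a) for a in aa]));e=np.linalg.norm(q-d['centre'],axis=1);i=e.argmin();out.append((c+'_sp mod72',round(np.degrees(aa[i])%72,1),round(e[i],1),round(d['score'],2)))
    print(out)
E
python3 - <<'E'
from h import *
angle()
for p in [2.2]:
    overlay('scene',p,'ov_s');overlay('top',p,'ov_t')
E
```

```text
[('scene', np.float64(2.496), np.float64(0.5), 0.49), ('scene_sp mod72', np.float64(38.5), np.float64(2.3), 0.96), ('top', np.float64(2.531), np.float64(0.8), 0.36), ('top_sp mod72', np.float64(32.0), np.float64(0.8), 0.74)]
ov_s (652, 764, 3)
ov_t (416, 816, 3)
```

```bash
python3 - <<'E'
from h import *
for p in [2.51]:
    overlay('scene',p,'ov_s');overlay('top',p,'ov_t')
a=cv2.imread('pics/ov_t.png');cv2.imwrite('pics/ov_t.png',a[:,:800])
a=cv2.imread('pics/ov_s.png');cv2.imwrite('pics/ov_s.png',a[:600])
E
```

```text
ov_s (652, 764, 3)
ov_t (416, 816, 3)
```

View pics/ov_s.png

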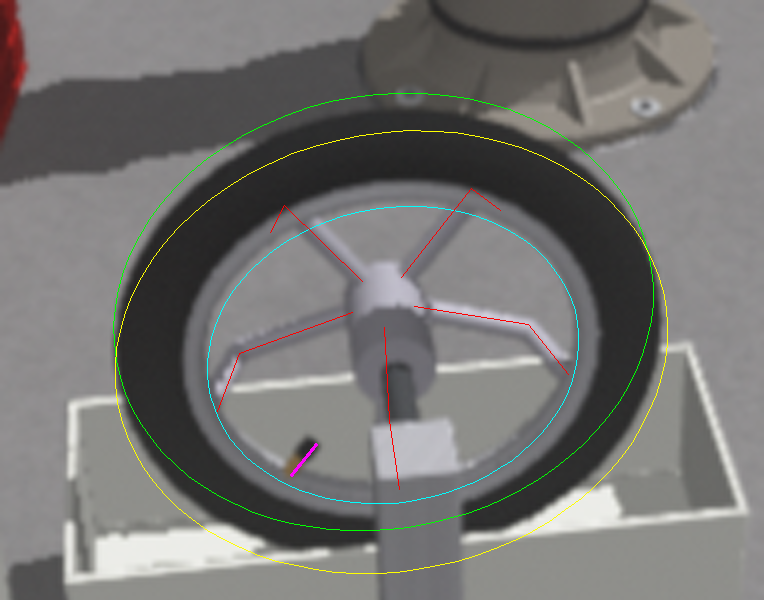

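View pics/ov_t.png

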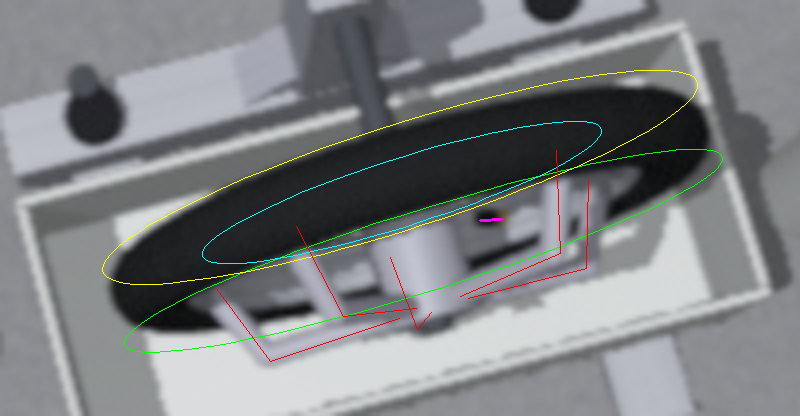

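The tyre is a round-section torus, so my sharp-edged model was wrong. I'll refit using a torus and dark-pixel masks.

```bash
cat > fit.py <<'E'
from h import *
th=np.linspace(0,2*np.pi,72,endpoint=False)
TOR=np.array([pol(.018*np.sin(b),.127+.018*np.cos(b),a) for b in np.linspace(0,2*np.pi,16,endpoint=False) for a in th])
if __name__=='__main__':
    H={}
    for c,bb in [('scene',[215,182,362,303]),('top',[288,172,450,246])]:
        g=cv2.cvtColor(get_image(c),cv2.COLOR_RGB2GRAY);m=np.zeros_like(g)
        x0,y0,x1,y1=bb;m[y0:y1,x0:x1]=(g[y0:y1,x0:x1]<62)
        n,l,s,_=cv2.connectedComponentsWithStats(m);i=1+s[1:,4].argmax();print(c,s[i])
        m=(l==i).astype(np.uint8);m=cv2.morphologyEx(m,cv2.MORPH_OPEN,np.ones((3,3)))
        cv2.imwrite(f'pics/m_{c}.png',cv2.resize(m*255,None,fx=1,fy=1))
        h=cv2.convexHull(np.argwhere(m)[:,::-1].astype(np.int32));B=np.zeros((480,640),np.uint8);cv2.fillPoly(B,[h],1)
        H[c]=cv2.resize(B,(2560,1920),interpolation=0)
    def cost(p):
        s=0
        for c in H:
            A=np.zeros((1920,2560),np.uint8)
            q=cv2.convexHull(proj(c,w(np.array([p[0],p[1],p[3]]),p[2],TOR)).astype(np.float32))
            cv2.fillPoly(A,[np.round((q+.5)*4).astype(np.int32)],1);s+=(A!=H[c]).sum()/H[c].sum()
        return s
    x0=np.array([.6245,-.017,.25,.185])
    sx=np.vstack([x0]+[x0+d for d in np.diag([.008,.008,-.06,.004])])
    r=minimize(cost,x0,method='Nelder-Mead',options=dict(initial_simplex=sx,xatol=1e-4,fatol=1e-4));print(r.x,np.degrees(r.x[2]),r.fun)
E
python3 fit.py
```

```text
scene [ 221  189  136  110 4561]
top [ 295  179  149   61 3361]
[ 0.6264 -0.0157  0.2539  0.1855] 14.54714145087083 0.1335537031695181
```

```bash
sed -i 's/^HUB=.*/HUB=np.array([.626,-.0157,.185]);YAW=np.radians(14.5)/' h.py
python3 - <<'E'
import h
s=open('h.py').read()
s=s.replace("    for x,r,col in[(-.018,.145,(0,255,0)),(.018,.145,(0,255,255)),(.013,.098,(255,255,0))]:","    for x,r,col in[(0,.145,(0,255,0)),(0.013,.098,(255,255,0)),(-.05,.022,(0,255,255))]:")
open('h.py','w').write(s)
E
python3 - <<'E'
from h import *
overlay('scene',2.51,'ov_s1');overlay('top',2.51,'ov_t1')
a=cv2.imread('pics/ov_t1.png');b=cv2.imread('pics/ov_s1.png')
n=max(a.shape[1],b.shape[1]);z=lambda i:cv2.copyMakeBorder(i,0,0,0,n-i.shape[1],0)
v=np.vstack([z(a),z(b)]);v=cv2.resize(v,None,fx=.58,fy=.58,interpolation=cv2.INTER_AREA);cv2.imwrite('pics/ov1.png',v);print(v.shape)
E
```

```text
ov_s1 (656, 768, 3)
ov_t1 (408, 820, 3)
(617, 476, 3)
```

View pics/ov1.png

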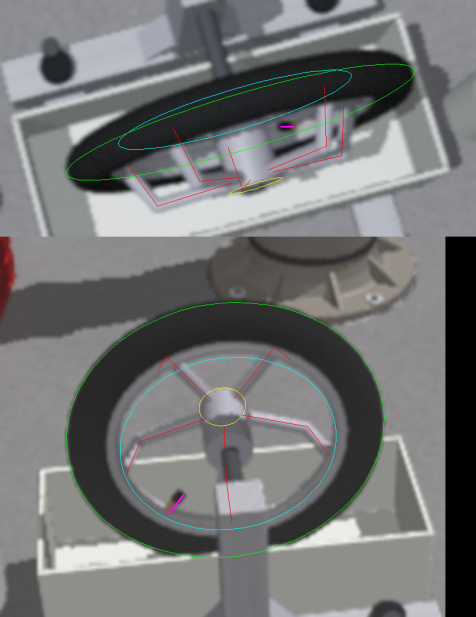

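```bash
python3 -c "
import cv2
a=cv2.imread('pics/ov_s1.png')[:600];cv2.imwrite('pics/c1.png',a)
a=cv2.imread('pics/ov_t1.png')[:,:800];cv2.imwrite('pics/c2.png',a)"
```

```text
(no output)
```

View pics/c1.png

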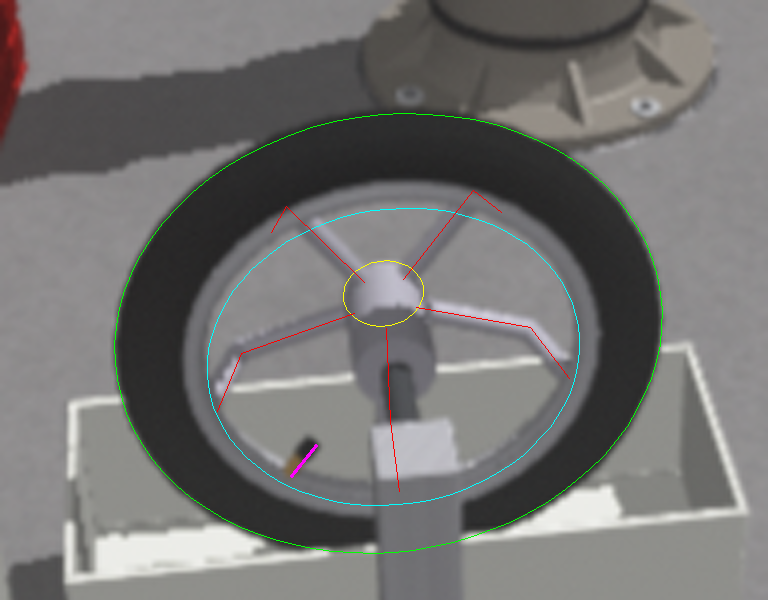

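View pics/c2.png

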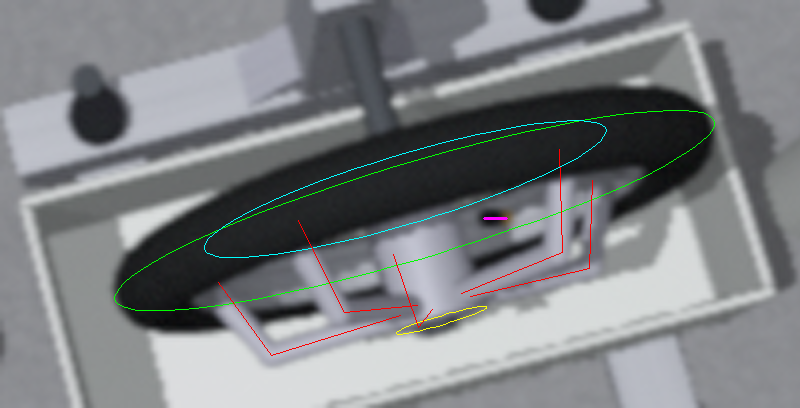

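The fit is within about 2–3 mm: hub (0.626, −0.016), yaw 14.5°, and phi about 2.5, with spokes near ±36° of the top. The tool points straight down, so I'll push spokes leftward (counter-clockwise) across the top with closed fingers, in two strokes of 72°. The tip stays at z ≈ 0.245 so the gripper body clears the tyre.

Call:
jog_arm:
  commands:
    - {"tx": 0,"ty": 0,"tz": -25,"spin": 0.5,"grip": 0}
    - {"tx": 0,"ty": 0,"tz": -25,"spin": 0.5,"grip": 0}
    - {"tx": 0,"ty": 0,"tz": -25,"spin": 0.5,"grip": 0}
    - {"tx": 0,"ty": 0,"tz": -25,"spin": 0.5,"grip": 0}
    - {"tx": 0,"ty": 0,"tz": -25,"spin": 0.5,"grip": 0}
    - {"tx": 0,"ty": 0,"tz": -25,"spin": 0.5,"grip": 0}
    - {"tx": 0,"ty": 0,"tz": -25,"spin": 0.5,"grip": 0}
    - {"tx": 0,"ty": 0,"tz": -25,"spin": 0.3,"grip": 0}
    - {"tx": 10,"ty": -10,"tz": 0,"spin": 0,"grip": 0}
    - {"tx": 22,"ty": -19,"tz": 0,"spin": 0,"grip": 0}
  newtons: 20

```text
t: 2.93
tool_pos: [0.2331, -0.6066, 0.4062]
tool_rot: [179.9, 0.1, 14.2]
contact_force: [1.0, -0.8, -0.1]
grip_width: 0.0306
```

Call:
jog_arm:
  commands:
    - {"tx": 24,"ty": -20,"tz": 0,"spin": 0,"grip": 0}
    - {"tx": 24,"ty": -20,"tz": 0,"spin": 0,"grip": 0}
    - {"tx": 24,"ty": -20,"tz": 0,"spin": 0,"grip": 0}
    - {"tx": 24,"ty": -20,"tz": 0,"spin": 0,"grip": 0}
    - {"tx": 24,"ty": -20,"tz": 0,"spin": 0,"grip": 0}
    - {"tx": 24,"ty": -20,"tz": 0,"spin": 0,"grip": 0}
    - {"tx": 24,"ty": -20,"tz": 0,"spin": 0,"grip": 0}
    - {"tx": 24,"ty": -20,"tz": 0,"spin": 0,"grip": 0}
    - {"tx": 24,"ty": -20,"tz": 0,"spin": 0,"grip": 0}
    - {"tx": 24,"ty": -20,"tz": 0,"spin": 0,"grip": 0}

```text
t: 3.77
tool_pos: [0.4183, -0.3496, 0.4054]
tool_rot: [180.0, 0.0, 14.5]
contact_force: [-0.0, -0.8, -0.1]
grip_width: 0.0002
```

```bash
cat >> h.py <<'E'
def where():
    o=get_obs();y=YAW;R=np.array([[np.cos(y),-np.sin(y)],[np.sin(y),np.cos(y)]])
    d=R.T@(o['tool_pos'][:2]-HUB[:2]);print('t %.2f tool'%o['t'],o['tool_pos'],o['tool_rot'],'wheel frame x %.1f right %.1f h %.1f mm'%(d[0]*1e3,-d[1]*1e3,(o['tool_pos'][2]-.185)*1e3),'F',o['contact_force'],'grip',o['grip_width'])
E
python3 -c "
from h import *
where()"
```

```text
t 3.77 tool [ 0.4183 -0.3496  0.4054] [179.9899   0.0001  14.471 ] wheel frame x -284.7 right 271.3 h 220.4 mm F [-0.0043 -0.7642 -0.0922] grip 0.00024246492400812548
```

Call:
jog_arm:
  commands:
    - {"tx": 26,"ty": -22,"tz": 0,"spin": 0,"grip": 0}
    - {"tx": 26,"ty": -22,"tz": 0,"spin": 0,"grip": 0}
    - {"tx": 26,"ty": -22,"tz": 0,"spin": 0,"grip": 0}
    - {"tx": 26,"ty": -22,"tz": 0,"spin": 0,"grip": 0}
    - {"tx": 26,"ty": -22,"tz": 0,"spin": 0,"grip": 0}
    - {"tx": 26,"ty": -22,"tz": 0,"spin": 0,"grip": 0}
    - {"tx": 26,"ty": -22,"tz": 0,"spin": 0,"grip": 0}
    - {"tx": 26,"ty": -22,"tz": 0,"spin": 0,"grip": 0}
    - {"tx": 20,"ty": -16,"tz": 0,"spin": 0,"grip": 0}
    - {"tx": 10,"ty": -7,"tz": 0,"spin": 0,"grip": 0}

```text
t: 4.6
tool_pos: [0.5997, -0.0952, 0.4049]
tool_rot: [-179.9, -0.0, 14.7]
contact_force: [-0.0, 0.3, 0.4]
grip_width: 0.0006
```

```bash
python3 - <<'E'
from h import *
where()
o=[]
for c in['scene','top']:
    im=get_image(c);cv2.imwrite(f'pics/{c}_1.png',im[:,:,::-1]);print(c,proj(c,get_obs()['tool_pos']))
m=np.hstack([cv2.imread('pics/scene_1.png')[40:400,120:460],cv2.imread('pics/top_1.png')[40:400,200:560]]);cv2.imwrite('pics/pair1.png',m);print(m.shape)
im=get_image('wrist');cv2.imwrite('pics/wr1.png',im[:,:,::-1])
E
```

```text
t 4.60 tool [ 0.5997 -0.0952  0.4049] [-179.9279   -0.0043   14.6952] wheel frame x -45.4 right 70.4 h 219.9 mm F [-0.0092  0.2725  0.3585] grip 0.0006064226085015491
scene [[246.5145 147.9133]]
top [[440.5426 200.1668]]
(360, 700, 3)
```

View pics/pair1.png

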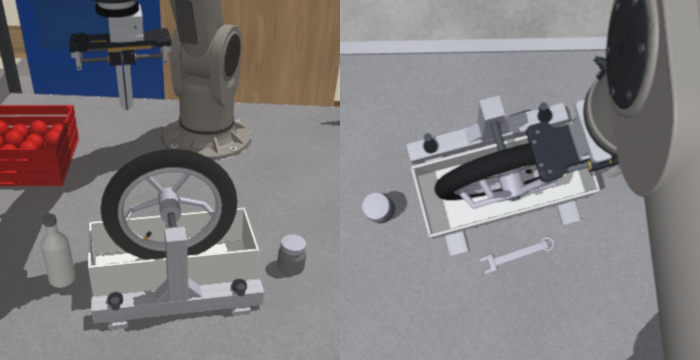

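View pics/wr1.png

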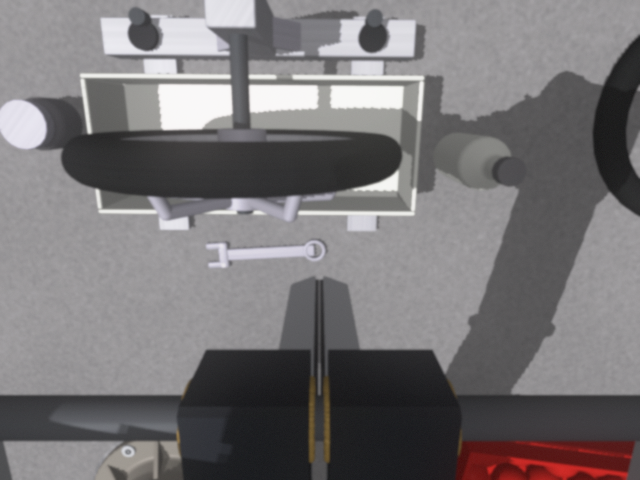

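```bash
python3 - <<'E'
from h import *
from fit import TOR
o=get_obs();m=camera_model('wrist')
d=m['T'][:3,3]-o['tool_pos'];y=YAW
print('cam rel tool x,right,z',d[0]*np.cos(y)+d[1]*np.sin(y),d[0]*np.sin(y)-d[1]*np.cos(y),d[2])
q=proj('wrist',w(HUB,YAW,TOR));print('tyre proj',q.min(0),q.max(0))
for a in(35,-37,36,-36): print(a,proj('wrist',w(HUB,YAW,pol(-.042,.084,np.radians(a)))))
print('axle end',proj('wrist',w(HUB,YAW,[-.056,0,0])), 'tcp',proj('wrist',o['tool_pos']))
E
```

```text
cam rel tool x,right,z 0.0783366929181836 -0.0007704619629560414 0.18016133809856832
tyre proj [ 58.6033 125.8358] [400.243  193.0184]
35 [[288.4848 209.9274]]
-37 [[165.1269 209.4466]]
36 [[290.057  209.6977]]
-36 [[166.2228 209.6809]]
axle end [[243.5932 208.7635]] tcp [[321.1434 292.7837]]
```

The wrist view agrees with the model: tyre columns 62–402 against a predicted 59–400, and knees at 165 and 290 as predicted. Descending to the right of the +35° spoke.

Call:
jog_arm:
  commands:
    - {"tx": 0,"ty": 1,"tz": 20,"spin": 0,"grip": 0}
    - {"tx": 0,"ty": 1,"tz": 20,"spin": 0,"grip": 0}
    - {"tx": 0,"ty": 1,"tz": 20,"spin": 0,"grip": 0}
    - {"tx": 0,"ty": 1,"tz": 20,"spin": 0,"grip": 0}
    - {"tx": 0,"ty": 0,"tz": 20,"spin": 0,"grip": 0}
    - {"tx": 0,"ty": 0,"tz": 20,"spin": 0,"grip": 0}
    - {"tx": 0,"ty": 0,"tz": 15,"spin": 0,"grip": 0}
    - {"tx": 0,"ty": 0,"tz": 12,"spin": 0,"grip": 0}
    - {"tx": 0,"ty": 0,"tz": 8,"spin": 0,"grip": 0}
    - {"tx": 0,"ty": 0,"tz": 5,"spin": 0,"grip": 0}

```text
t: 5.58
tool_pos: [0.599, -0.104, 0.2449]
tool_rot: [180.0, 0.0, 14.4]
contact_force: [0.5, 0.0, 0.1]
grip_width: 0.0003
```

```bash
python3 - <<'E'
from h import *
where();angle()
a=get_image('scene')[120:330,180:400,::-1];b=get_image('wrist')[:,:,::-1]
cv2.imwrite('pics/d1.png',np.hstack([cv2.resize(a,(440,420)),cv2.resize(b,(360,270))[0:270] if 0 else cv2.copyMakeBorder(cv2.resize(b,(360,270)),0,150,0,0,0)]))
E
```

```text
t 5.58 tool [ 0.599  -0.104   0.2449] [179.9902   0.0279  14.4002] wheel frame x -48.3 right 78.7 h 59.9 mm F [0.5431 0.0496 0.1396] grip 0.00033956327630558066
[('scene', np.float64(2.4), np.float64(3.2), 0.46), ('scene_sp mod72', np.float64(36.0), np.float64(0.3), 0.87), ('top_sp mod72', np.float64(34.0), np.float64(0.3), 0.91)]
```

View pics/d1.png

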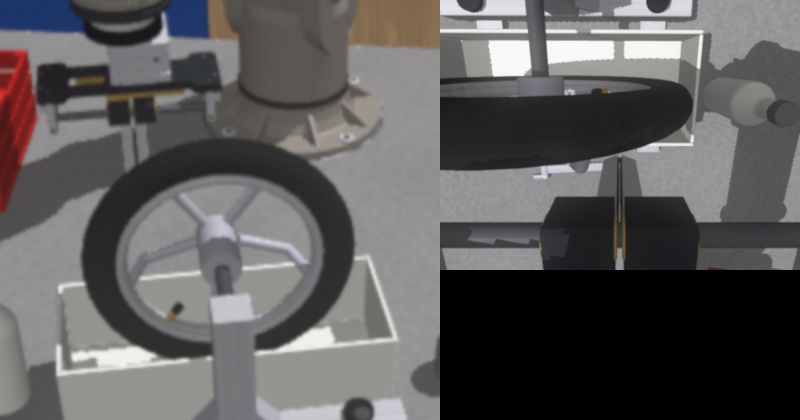

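Call:
jog_arm:
  commands:
    - {"tx": 2,"ty": -4,"tz": 0,"spin": 0,"grip": 0}
    - {"tx": 2,"ty": -5,"tz": 0,"spin": 0,"grip": 0}
    - {"tx": 0,"ty": -5,"tz": 0,"spin": 0,"grip": 0}
    - {"tx": 0,"ty": -5,"tz": 0,"spin": 0,"grip": 0}
    - {"tx": 0,"ty": -5,"tz": 0,"spin": 0,"grip": 0}
    - {"tx": 0,"ty": -5,"tz": 0,"spin": 0,"grip": 0}
    - {"tx": 0,"ty": -5,"tz": 0,"spin": 0,"grip": 0}
    - {"tx": 0,"ty": -5,"tz": 0,"spin": 0,"grip": 0}
    - {"tx": 0,"ty": -5,"tz": 0,"spin": 0,"grip": 0}
    - {"tx": 0,"ty": -4,"tz": 0,"spin": 0,"grip": 0}

```text
t: 6.82
tool_pos: [0.5912, -0.0547, 0.2455]
tool_rot: [-180.0, -0.0, 14.5]
contact_force: [0.6, -2.4, 1.6]
grip_width: 0.0007
```

```bash
python3 - <<'E'
from h import *
where();angle()
a=get_image('scene')[120:330,180:400,::-1]
cv2.imwrite('pics/d2.png',cv2.resize(a,(660,600)))
E
```

```text
t 6.82 tool [ 0.5912 -0.0547  0.2455] [-179.9824   -0.0007   14.4879] wheel frame x -43.5 right 29.0 h 60.5 mm F [ 0.5828 -2.3927  1.5811] grip 0.0007416084169892646
[('scene', np.float64(1.902), np.float64(2.3), 0.37), ('scene_sp mod72', np.float64(8.5), np.float64(2.5), 0.91)]
```

View pics/d2.png

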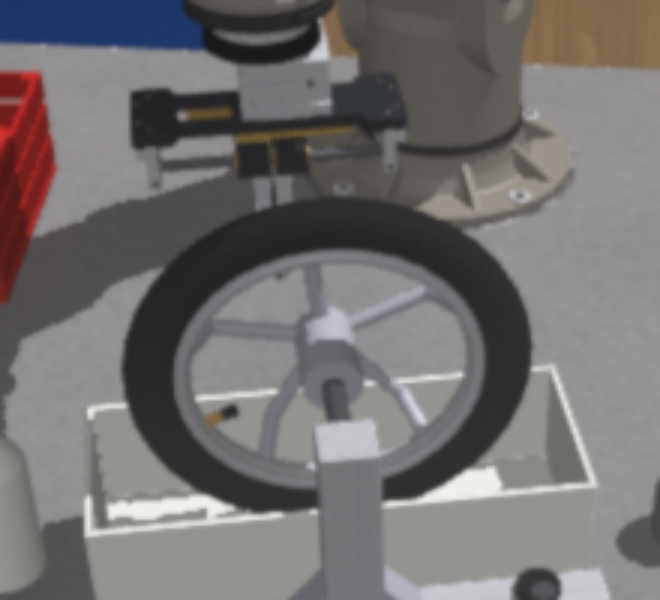

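Call:
jog_arm:
  commands:
    - {"tx": 0,"ty": -6,"tz": 0,"spin": 0,"grip": 0}
    - {"tx": 0,"ty": -6,"tz": 0,"spin": 0,"grip": 0}
    - {"tx": 0,"ty": -6,"tz": 0,"spin": 0,"grip": 0}
    - {"tx": 0,"ty": -6,"tz": 0,"spin": 0,"grip": 0}
    - {"tx": 0,"ty": -6,"tz": 0,"spin": 0,"grip": 0}
    - {"tx": 0,"ty": -6,"tz": 0,"spin": 0,"grip": 0}
    - {"tx": 0,"ty": -6,"tz": 0,"spin": 0,"grip": 0}
    - {"tx": 0,"ty": -5,"tz": 0,"spin": 0,"grip": 0}
    - {"tx": 0,"ty": -4,"tz": 0,"spin": 0,"grip": 0}
    - {"tx": 0,"ty": -3,"tz": 0,"spin": 0,"grip": 0}

```text
t: 8.0
tool_pos: [0.5778, -0.0026, 0.2456]
tool_rot: [-180.0, -0.0, 14.5]
contact_force: [0.2, -2.9, 0.5]
grip_width: 0.0005
```

```bash
python3 - <<'E'
from h import *
where();angle()
a=get_image('scene')[120:330,180:400,::-1]
cv2.imwrite('pics/d3.png',cv2.resize(a,(660,600)))
E
```

```text
t 8.00 tool [ 0.5778 -0.0026  0.2456] [-179.9953   -0.0068   14.4857] wheel frame x -43.4 right -24.7 h 60.6 mm F [ 0.1664 -2.8778  0.516 ] grip 0.000513249449676159
[('scene', np.float64(1.283), np.float64(0.8), 0.58), ('scene_sp mod72', np.float64(35.5), np.float64(1.1), 0.76)]
```

View pics/d3.png

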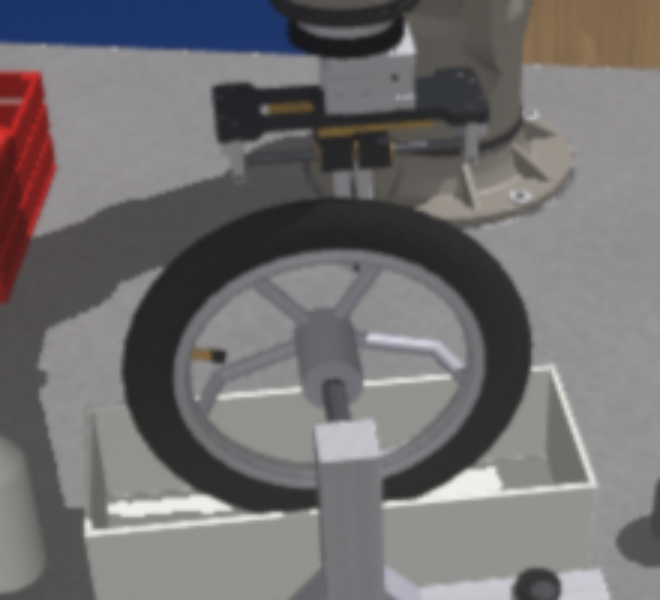

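Call:
jog_arm:
  commands:
    - {"tx": 0,"ty": 4,"tz": 0,"spin": 0,"grip": 0}
    - {"tx": 0,"ty": 2,"tz": -14,"spin": 0,"grip": 0}
    - {"tx": 0,"ty": 0,"tz": -16,"spin": 0,"grip": 0}
    - {"tx": 0,"ty": 0,"tz": -14,"spin": 0,"grip": 0}
    - {"tx": 0,"ty": 10,"tz": 0,"spin": 0,"grip": 0}
    - {"tx": 0,"ty": 20,"tz": 0,"spin": 0,"grip": 0}
    - {"tx": 0,"ty": 20,"tz": 0,"spin": 0,"grip": 0}
    - {"tx": 0,"ty": 20,"tz": 0,"spin": 0,"grip": 0}
    - {"tx": 0,"ty": 20,"tz": 0,"spin": 0,"grip": 0}
    - {"tx": 0,"ty": 8,"tz": 0,"spin": 0,"grip": 0}

```text
t: 9.18
tool_pos: [0.6039, -0.1078, 0.2885]
tool_rot: [180.0, 0.1, 14.3]
contact_force: [0.3, 0.4, -0.1]
grip_width: 0.0005
```

```bash
python3 - <<'E'
from h import *
where();angle()
E
```

```text
t 9.18 tool [ 0.6039 -0.1078  0.2885] [179.9718   0.0581  14.2714] wheel frame x -44.5 right 83.7 h 103.5 mm F [ 0.2816  0.4164 -0.1003] grip 0.0004606777759978897
[('scene', np.float64(1.213), np.float64(4.7), 0.39), ('scene_sp mod72', np.float64(36.0), np.float64(0.2), 0.88), ('top_sp mod72', np.float64(31.5), np.float64(2.7), 0.78)]
```

Clear of the wheel. Descending again and starting the second stroke.

Call:
jog_arm:
  commands:
    - {"tx": 0,"ty": 0,"tz": 14,"spin": 0,"grip": 0}
    - {"tx": 0,"ty": 0,"tz": 16,"spin": 0,"grip": 0}
    - {"tx": 0,"ty": 0,"tz": 13,"spin": 0,"grip": 0}
    - {"tx": 0,"ty": -5,"tz": 0,"spin": 0,"grip": 0}
    - {"tx": 0,"ty": -7,"tz": 0,"spin": 0,"grip": 0}
    - {"tx": 0,"ty": -7,"tz": 0,"spin": 0,"grip": 0}
    - {"tx": 0,"ty": -6,"tz": 0,"spin": 0,"grip": 0}
    - {"tx": 0,"ty": -6,"tz": 0,"spin": 0,"grip": 0}
    - {"tx": 0,"ty": -6,"tz": 0,"spin": 0,"grip": 0}
    - {"tx": 0,"ty": -5,"tz": 0,"spin": 0,"grip": 0}

```text
t: 10.32
tool_pos: [0.5933, -0.0623, 0.2469]
tool_rot: [-180.0, -0.0, 14.5]
contact_force: [0.6, -3.4, 1.8]
grip_width: 0.0005
```

```bash
python3 - <<'E'
from h import *
where();angle()
E
```

```text
t 10.32 tool [ 0.5933 -0.0623  0.2469] [-179.996    -0.0268   14.494 ] wheel frame x -43.3 right 36.9 h 61.9 mm F [ 0.6017 -3.3975  1.8296] grip 0.0004986209213917912
[('scene', np.float64(0.777), np.float64(4.3), 0.59), ('scene', np.float64(1.78), np.float64(72.0), 0.44), ('scene_sp mod72', np.float64(9.5), np.float64(2.7), 0.67), ('scene_sp mod72', np.float64(31.0), np.float64(110.2), 0.59)]
```

Call:
jog_arm:
  commands:
    - {"tx": 0,"ty": -6,"tz": 1,"spin": 0,"grip": 0}
    - {"tx": 0,"ty": -7,"tz": 0,"spin": 0,"grip": 0}
    - {"tx": 0,"ty": -7,"tz": 0,"spin": 0,"grip": 0}
    - {"tx": 0,"ty": -7,"tz": 0,"spin": 0,"grip": 0}
    - {"tx": 0,"ty": -7,"tz": 0,"spin": 0,"grip": 0}
    - {"tx": 0,"ty": -7,"tz": 0,"spin": 0,"grip": 0}
    - {"tx": 0,"ty": -6,"tz": 0,"spin": 0,"grip": 0}
    - {"tx": 0,"ty": -5,"tz": 0,"spin": 0,"grip": 0}
    - {"tx": 0,"ty": -4,"tz": 0,"spin": 0,"grip": 0}
    - {"tx": 0,"ty": -2,"tz": 0,"spin": 0,"grip": 0}

```text
t: 11.45
tool_pos: [0.5787, -0.0063, 0.2455]
tool_rot: [-180.0, -0.0, 14.5]
contact_force: [1.1, -3.1, -0.8]
grip_width: 0.0003
```

```bash
python3 - <<'E'
from h import *
where();angle()
overlay('scene',0,'e1')
a=cv2.imread('pics/e1.png')[:600];cv2.imwrite('pics/e1.png',a)
E
```

```text
t 11.45 tool [ 0.5787 -0.0063  0.2455] [-179.9871   -0.0036   14.4983] wheel frame x -43.4 right -20.9 h 60.5 mm F [ 1.0833 -3.0596 -0.7546] grip 0.0002974374637220601
[('scene', np.float64(3.142), np.float64(23.7), 0.71), ('scene', np.float64(0.166), np.float64(2.4), 0.36), ('scene_sp mod72', np.float64(30.5), np.float64(111.2), 0.68), ('scene_sp mod72', np.float64(38.0), np.float64(0.9), 0.57)]
e1 (656, 768, 3)
```

View pics/e1.png

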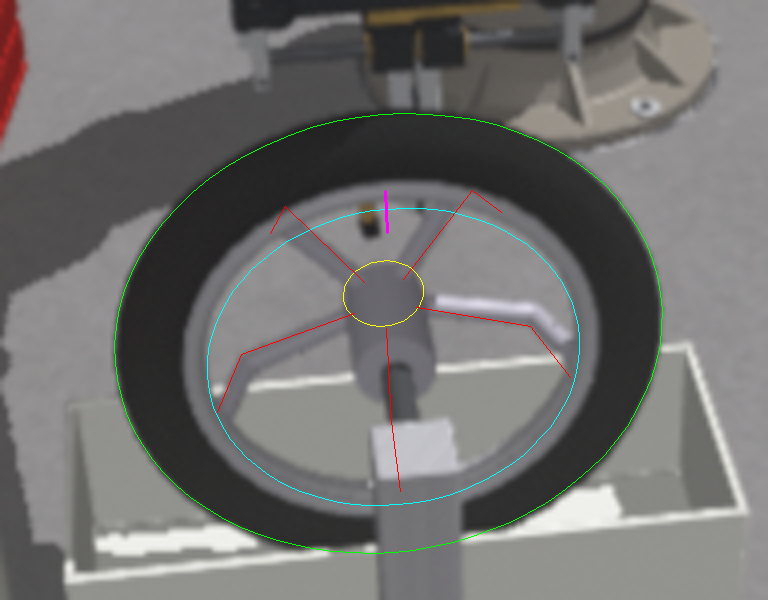

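Nearly there. The valve sits about 0.05–0.12 rad short, by geometry and by image. I'll push a little further, then back off to measure.

Call:
jog_arm:
  commands:
    - {"tx": 0,"ty": -1,"tz": 0,"spin": 0,"grip": 0}
    - {"tx": 0,"ty": -1,"tz": 0,"spin": 0,"grip": 0}
    - {"tx": 0,"ty": -1,"tz": 0,"spin": 0,"grip": 0}
    - {"tx": 0,"ty": -1,"tz": 0,"spin": 0,"grip": 0}
    - {"tx": 0,"ty": -0.5,"tz": 0,"spin": 0,"grip": 0}
    - {"tx": 0,"ty": 0,"tz": 0,"spin": 0,"grip": 0}
    - {"tx": 0,"ty": 0,"tz": 0,"spin": 0,"grip": 0}
    - {"tx": 0,"ty": 0,"tz": 0,"spin": 0,"grip": 0}
    - {"tx": 0,"ty": 0,"tz": 0,"spin": 0,"grip": 0}
    - {"tx": 0,"ty": 0,"tz": 0,"spin": 0,"grip": 0}

```text
t: 12.63
tool_pos: [0.5777, -0.0027, 0.2455]
tool_rot: [-180.0, -0.0, 14.5]
contact_force: [0.2, -1.8, 0.5]
grip_width: 0.0001
```

```bash
python3 - <<'E'
from h import *
where();angle()
overlay('scene',0,'e2')
a=cv2.imread('pics/e2.png')[:600];cv2.imwrite('pics/e2.png',a)
E
```

```text
t 12.63 tool [ 0.5777 -0.0027  0.2455] [-179.9921   -0.002    14.4623] wheel frame x -43.5 right -24.6 h 60.5 mm F [ 0.1585 -1.759   0.5133] grip 0.00014653374024411304
[('scene', np.float64(0.009), np.float64(2.5), 0.36)]
e2 (656, 768, 3)
```

View pics/e2.png

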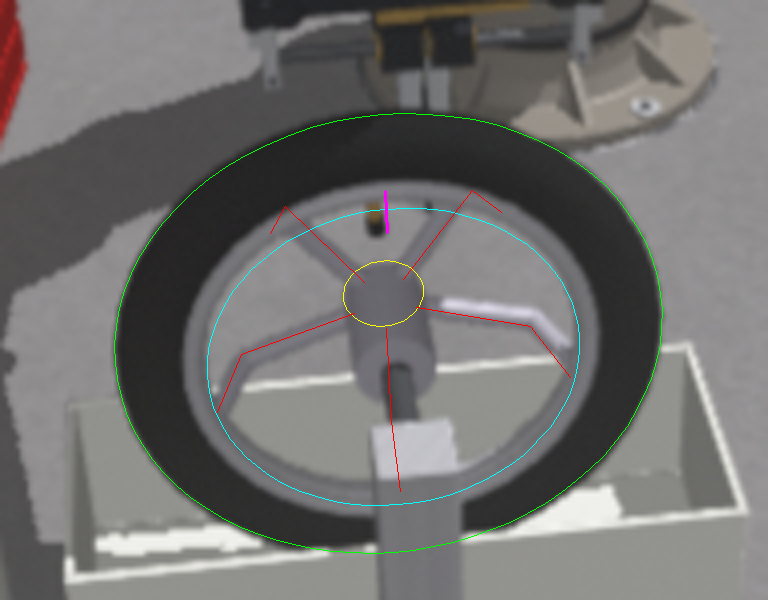

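Call:
jog_arm:
  commands:
    - {"tx": 0,"ty": 4,"tz": 0,"spin": 0,"grip": 0}
    - {"tx": 0,"ty": 2,"tz": -15,"spin": 0,"grip": 0}
    - {"tx": 0,"ty": 2,"tz": -20,"spin": 0,"grip": 0}
    - {"tx": 0,"ty": 2,"tz": -20,"spin": 0,"grip": 0}
    - {"tx": 0,"ty": 2,"tz": -20,"spin": 0,"grip": 0}
    - {"tx": -10,"ty": 4,"tz": -20,"spin": 0,"grip": 0}
    - {"tx": -20,"ty": 4,"tz": -20,"spin": 0,"grip": 0}
    - {"tx": -20,"ty": 4,"tz": -20,"spin": 0,"grip": 0}
    - {"tx": -20,"ty": 2,"tz": -15,"spin": 0,"grip": 0}
    - {"tx": -10,"ty": 0,"tz": -10,"spin": 0,"grip": 0}

```text
t: 13.82
tool_pos: [0.5056, -0.049, 0.4074]
tool_rot: [179.9, -0.1, 14.4]
contact_force: [-0.4, -0.1, 1.0]
grip_width: 0.0002
```

```bash
python3 - <<'E'
from h import *
where();angle()
im=get_image('wrist');cv2.imwrite('pics/w3.png',im[:,:,::-1])
overlay('wrist',0,'w3o',im=im)
cv2.imwrite('pics/s3.png',cv2.resize(get_image('scene')[:,:,::-1][180:310,210:370],(800,650))[:600])
E
```

```text
t 13.82 tool [ 0.5056 -0.049   0.4074] [179.9496  -0.0949  14.394 ] wheel frame x -124.9 right 2.1 h 222.4 mm F [-0.3637 -0.1313  1.043 ] grip 0.00022741757597152576
[('scene', np.float64(0.07), np.float64(1.3), 0.46), ('scene_sp mod72', np.float64(33.0), np.float64(0.3), 0.74), ('top_sp mod72', np.float64(48.0), np.float64(1.7), 0.89)]
w3o (396, 1688, 3)
```

View pics/w3.png

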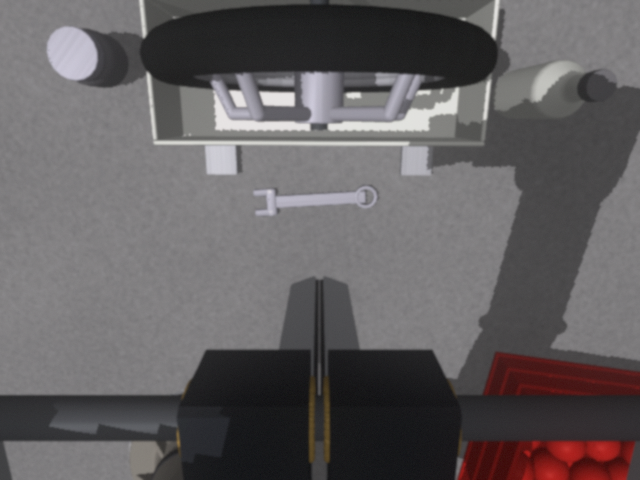

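View pics/s3.png

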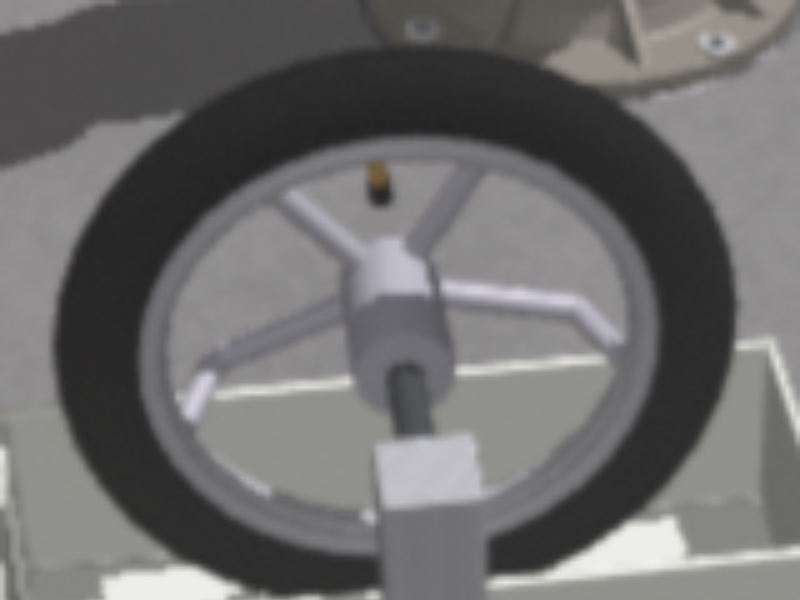

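```bash
python3 - <<'E'
from h import *
print(proj('wrist',w(HUB,YAW,[[-.056,0,0],[-.05,0,0]])))
for p in(-.1,-.05,0,.05,.1,.15):
    print(p,[np.round(proj('wrist',w(HUB,YAW,pol(-.042,.084,p+np.radians(a))))[0],1).tolist() for a in(-108,-36,36,108)], np.round(proj('wrist',w(HUB,YAW,pol(0,.098,p+np.radians(-36))))[0],1))
im=cv2.imread('pics/w3.png')[60:140,190:450];cv2.imwrite('pics/w3c.png',cv2.resize(im,None,fx=3,fy=3,interpolation=cv2.INTER_CUBIC))
E
```

```text
[[319.327  127.3052]
 [319.3246 120.4725]]
-0.1 [[240.7, 111.6], [245.6, 110.8], [376.7, 110.6], [406.6, 111.3]] [227.1  48.9]
-0.05 [[238.3, 111.5], [249.2, 110.7], [381.2, 110.6], [404.7, 111.4]] [231.5  48.2]
0 [[236.1, 111.5], [253.1, 110.7], [385.3, 110.6], [402.7, 111.4]] [236.2  47.6]
0.05 [[234.0, 111.5], [257.3, 110.7], [389.3, 110.6], [400.5, 111.4]] [241.3  47. ]
0.1 [[232.1, 111.5], [261.7, 110.6], [392.9, 110.7], [398.1, 111.5]] [246.8  46.4]
0.15 [[230.4, 111.4], [266.4, 110.6], [396.3, 110.7], [395.6, 111.5]] [252.5  45.9]
```

View pics/w3c.png

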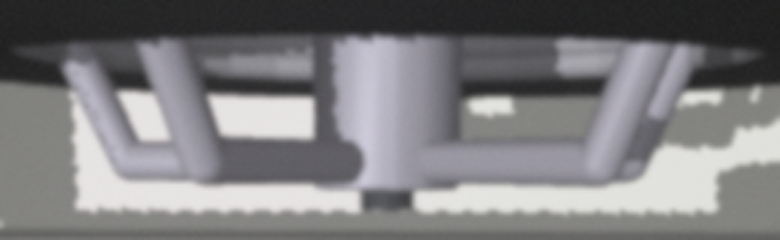

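The wrist view from straight in front is the cleanest. Knee columns 233, 258, 390 and 401 match phi ≈ +0.06 rad. That is within tolerance, but I'll nudge about 4–5 mm more to centre it.

Call:
jog_arm:
  commands:
    - {"tx": 20,"ty": -2,"tz": 0,"spin": 0,"grip": 0}
    - {"tx": 25,"ty": -2,"tz": 0,"spin": 0,"grip": 0}
    - {"tx": 25,"ty": -2,"tz": 10,"spin": 0,"grip": 0}
    - {"tx": 11,"ty": -2,"tz": 22,"spin": 0,"grip": 0}
    - {"tx": 0,"ty": -2,"tz": 27,"spin": 0,"grip": 0}
    - {"tx": 0,"ty": 0,"tz": 27,"spin": 0,"grip": 0}
    - {"tx": 0,"ty": 0,"tz": 27,"spin": 0,"grip": 0}
    - {"tx": 0,"ty": 0,"tz": 25,"spin": 0,"grip": 0}
    - {"tx": 0,"ty": 0,"tz": 16,"spin": 0,"grip": 0}
    - {"tx": 0,"ty": 0,"tz": 7,"spin": 0,"grip": 0}

```text
t: 15.05
tool_pos: [0.5816, -0.0178, 0.2411]
tool_rot: [-179.9, 0.2, 14.5]
contact_force: [0.3, -0.4, 0.5]
grip_width: 0.0005
```

```bash
python3 - <<'E'
from h import *
where()
E
```

```text
t 15.05 tool [ 0.5816 -0.0178  0.2411] [-179.911     0.2406   14.4955] wheel frame x -43.5 right -9.1 h 56.1 mm F [ 0.2621 -0.3747  0.4552] grip 0.0005181187879486133
```

Call:
jog_arm:
  commands:
    - {"tx": 0,"ty": -2,"tz": -3,"spin": 0,"grip": 0}
    - {"tx": 0,"ty": -3,"tz": 0,"spin": 0,"grip": 0}
    - {"tx": 0,"ty": -3,"tz": 0,"spin": 0,"grip": 0}
    - {"tx": 0,"ty": -3,"tz": 0,"spin": 0,"grip": 0}
    - {"tx": 0,"ty": -3,"tz": 0,"spin": 0,"grip": 0}
    - {"tx": 0,"ty": -3,"tz": 0,"spin": 0,"grip": 0}
    - {"tx": 0,"ty": -2,"tz": 0,"spin": 0,"grip": 0}
    - {"tx": 0,"ty": -1,"tz": 0,"spin": 0,"grip": 0}
    - {"tx": 0,"ty": 0,"tz": 0,"spin": 0,"grip": 0}
    - {"tx": 0,"ty": 0,"tz": 0,"spin": 0,"grip": 0}

```text
t: 15.88
tool_pos: [0.5777, 0.0014, 0.2476]
tool_rot: [-180.0, -0.0, 14.5]
contact_force: [0.6, -0.3, 1.4]
grip_width: 0.0006
```

```bash
python3 - <<'E'
from h import *
where();angle()
E
```

```text
t 15.88 tool [0.5777 0.0014 0.2476] [-179.9945   -0.0067   14.4599] wheel frame x -42.4 right -28.6 h 62.6 mm F [ 0.5706 -0.3438  1.3583] grip 0.0006330521088871138
[('scene', np.float64(0.035), np.float64(4.6), 0.49), ('scene_sp mod72', np.float64(36.0), np.float64(0.7), 0.8), ('top_sp mod72', np.float64(5.5), np.float64(82.1), 0.36)]
```

Call:
jog_arm:
  commands:
    - {"tx": 0,"ty": -1,"tz": 0,"spin": 0,"grip": 0}
    - {"tx": 0,"ty": -1,"tz": 0,"spin": 0,"grip": 0}
    - {"tx": 0,"ty": -0.5,"tz": 0,"spin": 0,"grip": 0}
    - {"tx": 0,"ty": 0,"tz": 0,"spin": 0,"grip": 0}
    - {"tx": 0,"ty": 4,"tz": 0,"spin": 0,"grip": 0}
    - {"tx": 0,"ty": 4,"tz": -10,"spin": 0,"grip": 0}
    - {"tx": 0,"ty": 4,"tz": -20,"spin": 0,"grip": 0}
    - {"tx": 0,"ty": 4,"tz": -20,"spin": 0,"grip": 0}
    - {"tx": 0,"ty": 4,"tz": -20,"spin": 0,"grip": 0}
    - {"tx": 0,"ty": 4,"tz": -20,"spin": 0,"grip": 0}

```text
t: 17.02
tool_pos: [0.5831, -0.0199, 0.3393]
tool_rot: [-180.0, -0.0, 14.5]
contact_force: [0.4, 0.1, -0.3]
grip_width: 0.0004
```

Call:
jog_arm:
  commands:
    - {"tx": -10,"ty": 4,"tz": -20,"spin": 0,"grip": 0}
    - {"tx": -20,"ty": 4,"tz": -20,"spin": 0,"grip": 0}
    - {"tx": -20,"ty": 2,"tz": -15,"spin": 0,"grip": 0}
    - {"tx": -20,"ty": 0,"tz": -10,"spin": 0,"grip": 0}
    - {"tx": -10,"ty": 0,"tz": -5,"spin": 0,"grip": 0}
    - {"tx": 0,"ty": 0,"tz": 0,"spin": 0,"grip": 0}
    - {"tx": 0,"ty": 0,"tz": 0,"spin": 0,"grip": 0}
    - {"tx": 0,"ty": 0,"tz": 0,"spin": 0,"grip": 0}
    - {"tx": 0,"ty": 0,"tz": 0,"spin": 0,"grip": 0}
    - {"tx": 0,"ty": 0,"tz": 0,"spin": 0,"grip": 0}

```text
t: 17.85
tool_pos: [0.5085, -0.0488, 0.4067]
tool_rot: [-179.9, 0.1, 14.5]
contact_force: [-0.2, 0.1, -0.1]
grip_width: 0.0005
```

```bash
python3 - <<'E'
from h import *
where();angle()
im=get_image('wrist');
print(proj('wrist',w(HUB,YAW,[[-.056,0,0]])))
for p in(-.1,-.05,0,.05,.1):
    print(p,[np.round(proj('wrist',w(HUB,YAW,pol(-.042,.084,p+np.radians(a))))[0],1).tolist() for a in(-108,-36,36,108)])
im=im[60:140,190:450,::-1];a=cv2.resize(im,None,fx=3,fy=3,interpolation=cv2.INTER_CUBIC)
overlay('scene',0,'f1');b=cv2.resize(cv2.imread('pics/f1.png')[:480],None,fx=.7,fy=.7);b=cv2.copyMakeBorder(b,0,0,0,780-b.shape[1],0)
v=np.vstack([a,b]);cv2.imwrite('pics/f2.png',v);print(v.shape)
for t in['spray_mid','jar_mid']:
    print(t,tri([(c,pinpoint(c,t)[0]['centre']) for c in['scene','top'] if pinpoint(c,t)]))
E
```

```text
t 17.85 tool [ 0.5085 -0.0488  0.4067] [-179.9486    0.0707   14.5011] wheel frame x -122.1 right 2.6 h 221.7 mm F [-0.1982  0.0984 -0.067 ] grip 0.0005023025537410707
[('scene', np.float64(3.15), np.float64(28.7), 0.63), ('scene', np.float64(0.0), np.float64(2.5), 0.53), ('scene_sp mod72', np.float64(33.0), np.float64(0.8), 0.92), ('top_sp mod72', np.float64(39.0), np.float64(0.4), 0.89)]
[[317.1408 128.3203]]
-0.1 [[239.2, 112.7], [243.8, 112.1], [373.5, 111.8], [403.8, 112.4]]
-0.05 [[236.9, 112.7], [247.4, 112.0], [377.9, 111.8], [401.9, 112.4]]
0 [[234.6, 112.7], [251.2, 112.0], [382.1, 111.8], [399.9, 112.5]]
0.05 [[232.6, 112.7], [255.3, 112.0], [386.0, 111.9], [397.7, 112.5]]
0.1 [[230.7, 112.7], [259.7, 112.0], [389.6, 111.9], [395.4, 112.5]]
f1 (656, 768, 3)
(576, 780, 3)
spray_mid [ 0.3661 -0.4065 -0.1882]
jar_mid [0.5761 0.2579 0.0386]
```

View pics/f2.png

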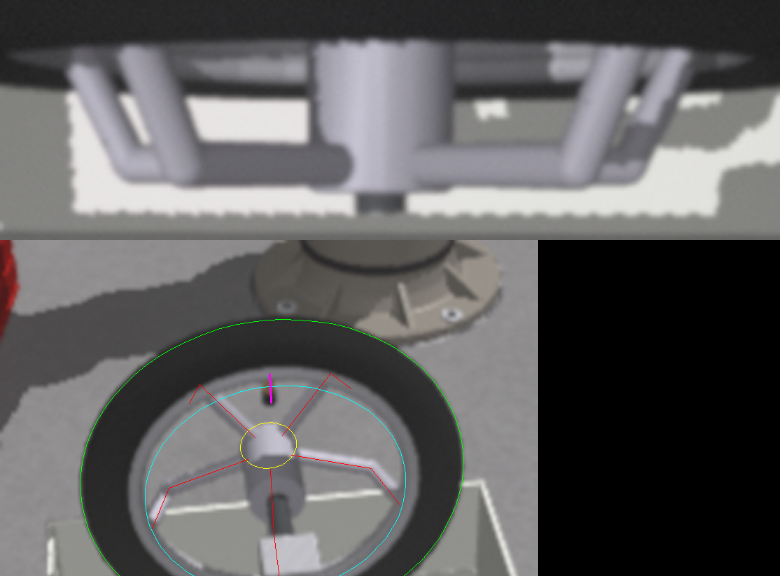

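The wrist view shows knees at 234.3, 251.7, 382.7 and 400, against 234.6, 251.2, 382.1 and 399.9 predicted for phi = 0. In the scene view the valve lies on the target line. One quick check of the loose objects, since the spray triangulation looks like a misdetection, and then I'll hand in.

```bash
python3 - <<'E'
from h import *
a=get_image('scene');b=cv2.imread('pics/scene0.png')[:,:,::-1];d=cv2.absdiff(a,b).max(2)
print('scene spray diff',(d[255:330,160:195]>40).sum(),'jar',(d[275:315,398:428]>40).sum())
print([(x['centre'],x['score']) for x in pinpoint('scene','spray_mid')])
a=get_image('top');b=cv2.imread('pics/top0.png')[:,:,::-1];d=cv2.absdiff(a,b).max(2);print('top wrench diff',(d[275:315,340:416]>40).sum(),'spray',(d[180:215,462:506]>40).sum())
cv2.imwrite('pics/topend.png',a[:,:,::-1])
E
```

```text
scene spray diff 390 jar 0
[([178.7, 289.8], 0.61), ([295.3, 312.6], 0.29)]
top wrench diff 1051 spray 316
```

View pics/topend.png

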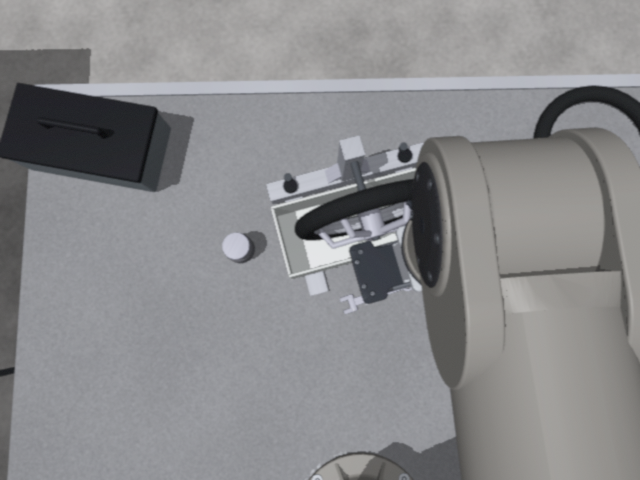

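The image differences come from the arm covering the top view and its shadow. In the scene view the spray bottle is at (179,290), unchanged, and the wrench's visible end is where it was.

```bash
python3 -c "
from bench import *
print(sign_off())"
```

```text
the job is handed in; nothing more can be done
None
```

The valve stem now stands at the top of the wheel and I handed the job in at about 18 s of the 54 s allowed; no verdict is reported.

I turned the wheel about 143° counter-clockwise with the closed fingertips. That took two strokes of about 72° on spokes near the top, then one small nudge. The contact forces read out after each push were 4 N or less, and I planned the path to keep the fingers and gripper clear of the tyre and valve.

**Angle:** in the last wrist picture the spoke bends were within 0.6 px of where they would be with the valve exactly at the top, so the wheel is within about 0.02 rad. The valve detector in the scene camera also read about 0.0 (2.5 px off). It also gave a false hit at 3.15, which the picture contradicts.

**Robot:** it stands clear of everything, with contact force near zero.

**Loose objects:**
- **Jar:** its last measured position is within about 6 mm of the first.
- **Spray bottle:** it is at the same place in the scene image to about 1 px. My last two-camera position for it was nonsense, because the arm hid it from the top camera.
- **Wrench:** it was partly hidden by the gripper in the last top view, but its visible end was where it started.

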